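# Hold the plaque clamp open at its mark

### The arm

A 6-joint arm with a two-finger parallel gripper is mounted at the origin on the work surface. World frame = base frame: x ahead of the robot, y to its left, z up, the work surface at z = 0. Lengths are in m, angles in rad, forces in N, time in s.
With the tool pointing down it reaches from about 0.35 to 0.775 m from the base axis. Payload 5.5 kg.
Tool frame: the origin (TCP) lies where the fingers leave the gripper's body, on its centre line; the fingertips stand env.tip_reach ahead of it and the grasp point (between the pads) lies 54 mm ahead of it (env.tip_reach is the distance from the TCP to the fingertips, in m); z points along the fingers, y is the line along which they close (so a half turn about z gives the same grasp; the last joint's range is limited). The gripper opens to 85 mm and grips with 20 to 120 N. Pads are 22 mm wide; open, the fingers measure 114 mm over their backs; the gripper's body (76 mm by 85 mm) begins 54 mm behind the grasp point. The pads swing forward as they close: fully open they stand 13 mm farther back than shut.
Start: joints at [-1.262, 0.313, 0.046, 1.304, 0, 1.431], TCP at [0.249, -0.518, 0.304] pointing down, gripper open.
Joint ranges: [-2.76, 2.76], [-0.86, 1.69], [-1.03, 1.26], [-2.2, 2.34], [-1.47, 1.5], [-3.14, 3.14]. Speed limits (rad/s): [2.57, 2.57, 3.14, 3.14, 3.14, 3.14].

### API

Orientations are given as a unit quaternion [w, x, y, z].
In Python, from workcell import status, optics, hand_in, env gives the robot as it stands.
- The arm moves only by the shell command python3 -m handwheel 'ROWS' [FORCE]. ROWS is a JSON object whose one key "deltas" holds a list of rows, each a list of 5 numbers: the opening, from -1 (shut) to 1 (fully open), then the shift along the tool's x, y, z in units of 40 mm (1.0 is 40 mm), then the turn about the tool's z in units of 10 degrees (1.0 is 10 degrees). In form: {"deltas": [[jaw, x, y, z, roll], ...]}. A call has 1 to 20 rows; each row shifts and turns the commanded pose from where the row before left it, along the tool's axes as they then stand; what a row does not reach is not made up. A row lasts 1/8 s, in which the tool goes at most 62.5 mm and 10.7 degrees, less where a joint would pass 70% of its speed; a pose out of reach is approached as far as the arm can. A call is refused whole if a number of a shift passes 1 or a number of a turn 1, either way. A call with a gripper value outside its range is refused whole. The fingers move at their own pace and stop on an object; FORCE is the grip in N (left out, the last holds). Time passes only in rows, so rows that do not move let the fingers close. It gives the time, the measured TCP pose, the force, the opening and the grip force at its end, in the units of the state.
- status.get_state(): the state, without advancing time (a new reading comes with each control period).
- optics.read_camera(name): name is "side" or "top" or "wrist"; returns a dict with "frame" (420x560x3 uint8, red, green, blue), "depth" (420x560 float32, m along the optical axis (not along the pixel's ray), 0 where there is no reading), "vfov" (degrees; the focal length in pixels is half the picture's height over the tangent of half this angle, whatever the lens; pixels are square), "cx", "cy" (the principal point, pixels), "origin" and "attitude" of the camera in the world. Camera axes: x right, y down, z forward; pixel columns grow to the right and rows downward; lengths in m; the calibration is good to about 2 mm. A picture is of the moment at which its call begins.
- hand_in(): hands the job in; it is judged then, once.
The state is a dict: "clock": time; "joint_pos": joint angles; "qvel": joint speeds; "tau": joint torques, N m; "tcp_pos": TCP position; "orientation": TCP orientation; "wrist_force": force on the tool from outside, world axes, zero at the start; "ft_torque": the same for the moment, N m; "finger_gap": finger opening in m; "grip_force": force on a finger pad.
Only numpy, scipy, OpenCV 4.12 (cv2) and the standard library are available. Lean on these libraries where they do the work, as an engineer would, in place of code of your own. Each camera call takes 0.05 s, during which the arm holds its last target. There are 200 camera calls.

### The job

Take the loose grey cover off the spring clamp by its knob and set it down upright on the bare table beside the clamp, without dropping it. Then take the clamp's upright wooden handle and pull the slide out against its spring until its pointer stands level with the point of the dark marker clip on the edge of the base, and finish while holding it there, so that somebody can lay a plaque in the jaws. Leave the marker clip and the other things on the table where they are.

Things in the scene. Friction and masses are not known exactly. Their poses are not given: they have to be found in the camera images.
- clamp: Spring clamp for painting plaques, fixed to the table. Plywood base 300 (x) x 110 (y) x 30 mm high; origin at the centre of its underside. Its -x end faces roughly towards the robot (yaw up to 0.5 rad either way) and its fixed wooden jaw (top 52 mm above the table) is at the +x end, from 115 to 146 mm from the origin. The slide runs along the base's x axis.
- slide: Spring-return slide on the base: carriage 56 (x) x 52 (y) mm, top 42 mm above the table; low jaw at its +x edge (top 50 mm); upright handle. Origin at its middle, 30 mm above the table; axes as the clamp's. At rest it is above the clamp's origin; it pulls out along the clamp's -x to a stop at 110 mm. The spring pulls back with 4.8 N at rest plus 1.2 N per 10 mm of pull.
- handle (a point): Point to grip on the slide's upright wooden handle: in its middle, 78 mm above the table. The handle is a bar 16 mm thick (clamp's x) x 40 mm wide (clamp's y), from the carriage's top (42 mm) to 98 mm above the table, centred over the slide's origin. It is under the cover at the start.
- pointer (a point): Tip of the slide's flat arrow-shaped pointer, 36 mm to the -y side of the slide's origin, 41 mm above the table; it is exactly beside the middle of the handle in x.
- mark (a point): Point of the dark steel marker clip (10 mm wide in x, 39 to 60 mm to the -y side of the clamp's middle line, top 41 mm above the table) on the base's -y edge, 50 to 90 mm from the clamp's origin along its -x. The slide is at the mark when pointer and mark have the same x in the clamp's frame (the tips are then 3 mm apart in y). A knock can shove the clip.
- cover: Loose grey plastic dust cover, an upside-down box open below, 76 (x) x 88 (y) x 79 mm high, walls 3 mm, about 0.2 kg, with a black round knob on top. Origin at the centre of its open lower rim. At the start it stands on the base (30 mm above the table) over the slide and its handle; it must rise about 75 mm to clear the handle.
- knob (a point): Point to grip on the cover's knob: on the cover's vertical axis, 103 mm above its lower rim. The knob is 26 mm across and reaches from 79 to 113 mm above the lower rim.
- plaque: Bystander: round painted wooden plaque lying flat, 150 mm across, 6 mm thick; origin at its underside centre.
- paint_bottle: Bystander: upright paint bottle 60 mm across, 140 mm high; origin at its underside centre.
- brush_pot: Bystander: glass pot with brushes, 76 mm across, 175 mm high over the brushes; origin at its underside centre.
- paint_jar: Bystander: closed paint jar 66 mm across, 70 mm high; origin at its underside centre.
Not all that is in view belongs to the job. Leave any green look-alike of the cover alone.

How it is judged:
By the outcome, as a careful person would: the job done as asked, in the order asked, and still so for the second after the job is handed in, while the arm keeps its last pose, push and grip.
It also fails if it takes over 56 s, if anything falls off the work surface, if the arm or the gripper's body presses on something with over 40 N, if the wrist force passes 120 N, or if a joint passes its speed limit or range.

## Working session

There is one attempt and no reset: what is moved stays moved. The work goes in short steps, Python scripts to look and compute and a shell command to move; the robot and the scene stay as the last step left them, time stands still between calls to the robot, and variables do not carry over. Pictures are saved under pics/ and viewed, at most 10 in all, crops included, and the job is handed in when it is done.

```bash
ls; mkdir -p pics; cat > h.py <<'E'
import numpy as np, cv2
from scipy.spatial.transform import Rotation as R
from workcell import status, optics, env
def rot(q):
    q=np.array(q,float)
    return q if q.shape==(3,3) else R.from_quat([q[1],q[2],q[3],q[0]]).as_matrix()
def cam(n,save=None):
    c=optics.read_camera(n); c['f']=210/np.tan(np.radians(c['vfov'])/2); c['R']=rot(c['attitude'])
    if save: cv2.imwrite('pics/'+save,c['frame'][:,:,::-1])
    return c
def ray(c,u,v): return c['R']@np.array([(u-c['cx'])/c['f'],(v-c['cy'])/c['f'],1])
def onz(c,u,v,z):
    d=ray(c,u,v); o=np.array(c['origin']); return o+d*(z-o[2])/d[2]
def dep(c,u,v): return np.array(c['origin'])+ray(c,u,v)*c['depth'][int(v),int(u)]
def cloud(c):
    v,u=np.mgrid[0:420,0:560]; d=c['depth']
    p=np.stack([(u-c['cx'])/c['f']*d,(v-c['cy'])/c['f']*d,d],-1)
    return p@c['R'].T+np.array(c['origin'])
def proj(c,p):
    q=c['R'].T@(np.array(p)-np.array(c['origin'])); return q[:2]/q[2]*c['f']+[c['cx'],c['cy']]
E
python3 - <<'E'
from h import *
print(env.tip_reach, status.get_state())
a=cam('top','top1.png');b=cam('side','side1.png')
for c in(a,b): print(c['vfov'],c['cx'],c['cy'],c['origin'],c['attitude'],(c['depth']>0).mean())
E
```

```text
pics
0.0726 {'clock': 0.0, 'joint_pos': array([-1.26156818e+00,  3.14022965e-01,  4.49618143e-02,  1.30358233e+00,
       -2.97501130e-05,  1.43121363e+00]), 'qvel': array([-0.00229486, -0.0008279 ,  0.00165796, -0.000635  , -0.0007131 ,
        0.00044062]), 'tau': array([ 7.09088872e-04, -4.80628574e+01,  2.98533922e+01,  1.94901618e-02,
        1.02579168e-04, -7.20829945e-06]), 'tcp_pos': array([ 0.24936667, -0.51769147,  0.30298888]), 'orientation': array([-9.18997267e-04,  9.74926170e-01,  2.22526649e-01, -9.30680639e-05]), 'wrist_force': array([-0.22509357,  0.518142  ,  0.58978467]), 'ft_torque': array([ 0.06070446,  0.04379118, -0.05702799]), 'grip_force': 0.0, 'finger_gap': 0.08510812900505484}
55.62423021968624 273.8331551998126 214.96697329165957 [ 0.49178797 -0.00917227  1.25114251] [-0.03517441  0.71333508 -0.69937329  0.02815714] 0.9960969387755102
44.525201613069754 281.8880312538841 215.38845360179792 [-0.12314875  1.05031147  0.85483938] [ 0.14683396 -0.26640156  0.82727495 -0.47231996] 0.9894345238095238
```

View pics/top1.png

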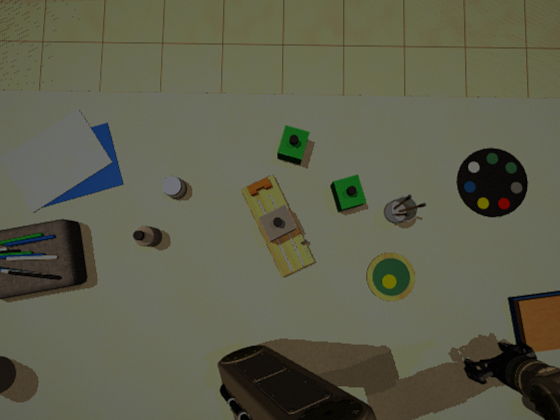

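View pics/side1.png

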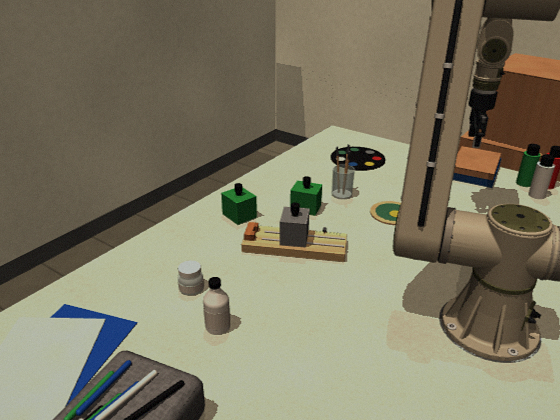

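The top view shows the grey cover with its dark knob at about (279,223) on the yellow clamp base. The orange fixed jaw is at (260,186) and the dark clip at about (306,241). The side view shows the grey cover at (295,225).

Things that could be taken for the cover: the green box at top (293,143), the green box at top (349,194), and the grey box on the clamp at (279,223). I choose the grey one and will check it in a crop.

```bash
python3 - <<'E'
from h import *
c=cam('top'); P=cloud(c)
f=c['frame']; cr=f[165:290,225:385,::-1]
cv2.imwrite('pics/crop1.png',cv2.resize(cr,None,fx=4.8,fy=4.8,interpolation=cv2.INTER_CUBIC))
hsv=cv2.cvtColor(f,cv2.COLOR_RGB2HSV)
print('z at centre',P[223,279],P[215,270],P[100+165,290])
m=np.zeros((420,560),bool); m[165:290,225:330]=1
# base
b=m&(P[...,2]>.02)&(P[...,2]<.06)
n,l,st,ce=cv2.connectedComponentsWithStats((m&(P[...,2]>.015)).astype('uint8'))
i=1+np.argmax(st[1:,4]); b=(l==i)&(P[...,2]<.045)
q=P[b][:,:2].astype('float32'); 
print('base rect',cv2.minAreaRect(q*1000), st[i])
k=m&(P[...,2]>.09)&(P[...,2]<.12); q=P[k][:,:2].astype('float32')*1000; print('cover top',cv2.minAreaRect(q),np.median(P[k][:,2]))
k=m&(P[...,2]>.13); q=P[k]; print('knob',k.sum(),q.min(0),q.max(0),np.median(q,0))
# table, others
for n_,(u,v) in dict(g1=(293,130),g2=(350,183),pot=(400,208),plaque=(390,277),jar=(174,187),bot=(142,235)).items(): print(n_,dep(c,u,v))
E
```

```text
z at centre [ 0.56879594 -0.01201516  0.14610183] [0.59379848 0.01421076 0.11090913] [ 0.44946748 -0.04818083  0.03151645]
base rect ((573.8370361328125, -7.3631439208984375), (300.01116943359375, 114.10435485839844), 26.52460289001465) [ 241  174   73  103 3480]
cover top ((574.976318359375, -5.928279876708984), (76.15438842773438, 87.6266860961914), 27.50029182434082) 0.10918217369710814
knob 125 [ 0.49178797 -0.01764834  0.13355714] [0.58570855 0.00492094 1.25114251] [ 0.56603678 -0.00917227  0.14698856]
g1 [ 0.85538631 -0.04905462  0.07796428]
g2 [ 0.69694751 -0.22113551  0.07784448]
pot [ 0.63309826 -0.39083483  0.00616156]
plaque [ 0.41800913 -0.3588298   0.00426749]
jar [0.67614477 0.30496181 0.07118983]
bot [0.52804887 0.37022886 0.14105073]
```

View pics/crop1.png

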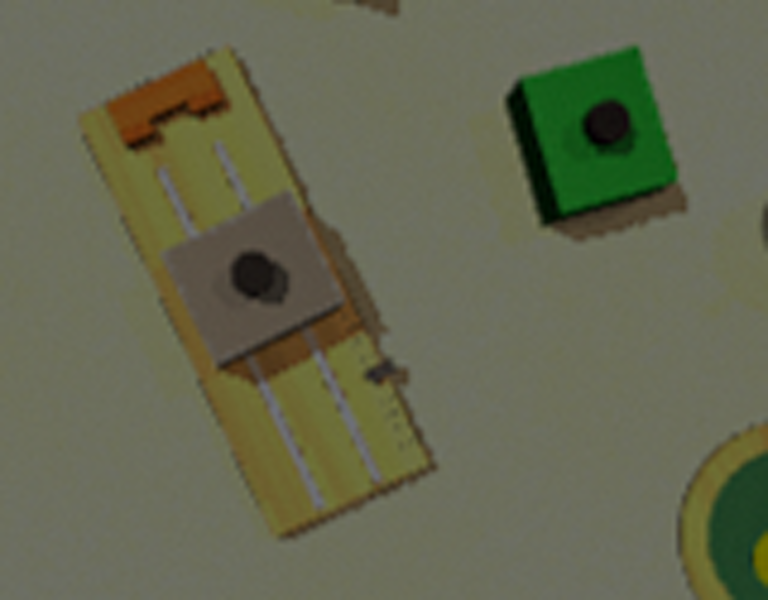

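The crop confirms the grey cover at crop (255,275), standing on the yellow clamp with the clip at (382,372); the green box is the look-alike. The clamp is at about (0.574, -0.007) with a yaw of about 27°. I turn the tool so that it closes along the clamp's x axis.

```bash
cat >> h.py <<'E'
def go(x,y,z,yaw=None):
    s=status.get_state(); M=rot(s['orientation']); p=np.array(s['tcp_pos'])
    d=M.T@(np.array([x,y,z])-p)/.04
    w=np.degrees(np.arctan2(M[1,1],M[0,1]))
    print('t',round(s['clock'],2),'p',p.round(4),'yaxis yaw',w.round(2),'units',d.round(3), 'F',s['wrist_force'].round(1),'gap',round(s['finger_gap'],4),s['grip_force'])
E
python3 -m handwheel '{"deltas": [[1,0,0,0,-0.91],[1,0,0,0,-0.91],[1,0,0,0,-0.91],[1,0,0,0,-0.91],[1,0,0,0,-0.91],[1,0,0,0,-0.91],[1,0,0,0,-0.91],[1,0,0,0,-0.91],[1,0,0,0,-0.91],[1,0,0,0,-0.91],[1,0,0,0,0]]}' 40; python3 -c "
from h import *
go(.574,-.007,.303)"
```

```text
clock: 1.52
tcp_pos: [0.2494, -0.518, 0.3036]
orientation: [-0.0, 0.525, 0.851, 0.0]
wrist_force: [-0.9, 0.5, -0.3]
finger_gap: 0.0854
grip_force: 0.0
t 1.52 p [ 0.2494 -0.518   0.3036] yaxis yaw 26.62 units [ 7.785 12.977  0.021] F [-0.9  0.5 -0.3] gap 0.0854 0.0
```

```bash
python3 -m handwheel '{"deltas": [[1,0.3,0.5,0,0],[1,0.6,1,0,0],[1,0.6,1,0,0],[1,0.6,1,0,0],[1,0.6,1,0,0],[1,0.6,1,0,0],[1,0.6,1,0,0],[1,0.6,1,0,0],[1,0.6,1,0,0],[1,0.6,1,0,0],[1,0.6,1,0,0],[1,0.6,1,0,0],[1,0.6,1,0,0],[1,0.29,0.48,0,0],[1,0,0,0,0],[1,0,0,0,0]]}'; python3 - <<'E'
from h import *
go(.574,-.007,.303)
c=cam('wrist','w1.png'); print(c['origin'],c['attitude'],c['vfov'])
E
```

```text
clock: 3.52
tcp_pos: [0.5725, -0.0067, 0.3039]
orientation: [-0.0, 0.525, 0.851, -0.0]
wrist_force: [0.3, -0.6, -0.4]
finger_gap: 0.0852
grip_force: 0.0
t 3.52 p [ 0.5725 -0.0067  0.3039] yaxis yaw 26.66 units [-0.023  0.03   0.021] F [ 0.3 -0.6 -0.4] gap 0.0852 0.0
[0.54052323 0.05704841 0.3755668 ] [0.13801234 0.96328657 0.22791059 0.03299015] 65.44817900877942
```

View pics/w1.png

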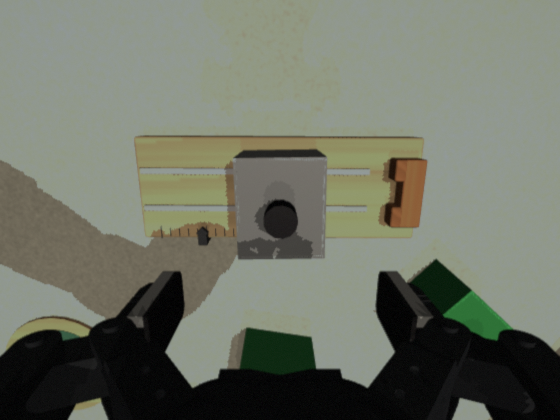

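The wrist view shows the grey cover at (280,205), its black knob at (281,218) and the clip at (203,236), with the jaws straddling along the clamp's x axis. Next I measure the knob, the clamp yaw and the clip.

```bash
python3 - <<'E'
from h import *
c=cam('wrist'); P=cloud(c); P[c['depth']<=0]=9
f=c['frame']
m=np.zeros((420,560),bool); m[130:262,130:430]=1
Z=P[...,2]
k=m&(Z>.135)&(Z<.15); q=P[k][:,:2].astype('float32')*1000; print('knob',k.sum(),cv2.minEnclosingCircle(q),Z[k].max())
k=m&(Z>.1)&(Z<.115); q=P[k][:,:2].astype('float32')*1000; print('cover',cv2.minAreaRect(q))
k=m&(Z>.024)&(Z<.034); q=P[k][:,:2].astype('float32')*1000; r=cv2.minAreaRect(q); print('base',r)
k=m.copy(); k[:,230:]=0; k[:225]=0; dark=f.max(2)<60; k&=dark; k[:, :190]=0; k[:,215:]=0
v,u=np.nonzero(k); print('clip px',u.min(),u.max(),v.min(),v.max(),u.mean(),v.mean()); 
print('clip z',np.median(Z[k]))
for vv in range(v.min(),v.max()+1):
    uu=u[v==vv]; print(vv,uu.min(),uu.max())
O=np.array([.574,-.007]);a=np.radians(27);T=np.array([[np.cos(a),np.sin(a)],[-np.sin(a),np.cos(a)]])
v0=v.min(); print('tip in clamp',T@(onz(c,u[v==v0].mean(),v0,.041)[:2]-O)*1000, T@(onz(c,u.mean(),v.mean(),.041)[:2]-O)*1000)
cv2.imwrite('pics/clip.png',cv2.resize(f[210:260,150:250,::-1],None,fx=8,fy=8,interpolation=cv2.INTER_CUBIC))
E
```

```text
knob 985 ((573.09326171875, -6.59948205947876), 13.276545524597168) 0.14674986606621856
cover ((573.1156005859375, -6.711147308349609), (76.1305160522461, 88.78130340576172), 27.52201271057129)
base ((571.3045654296875, -7.4632568359375), (298.790771484375, 113.08135223388672), 26.581287384033203)
clip px 197 210 226 244 203.09883720930233 235.84302325581396
clip z 0.042344677429081906
226 202 203
227 201 204
228 201 206
229 200 206
230 198 207
231 198 207
232 197 207
233 198 207
234 198 207
235 198 207
236 198 208
237 199 210
238 199 210
239 199 209
240 199 208
241 199 208
242 199 207
243 199 207
244 199 206
tip in clamp [-84.33296592 -35.70796891] [-84.50737625 -46.92962053]
```

```bash
python3 -m handwheel '{"deltas": [[1,0,0,0.4,0],[1,0,0,0.5,0],[1,0,0,0.5,0],[1,0,0,0.5,0],[1,0,0,0.5,0],[1,0,0,0.4,0],[1,0,0,0.12,0],[1,0,0,0,0],[-1,0,0,0,0],[-1,0,0,0,0],[-1,0,0,0,0],[-1,0,0,0,0],[-1,0,0,0,0],[-1,0,0,0,0]]}' 45; python3 -c "
from h import *
go(.573,-.0066,.187)"
```

```text
clock: 5.38
tcp_pos: [0.5733, -0.0064, 0.1875]
orientation: [0.0, 0.525, 0.851, 0.0]
wrist_force: [-1.4, -0.2, 4.8]
finger_gap: 0.0244
grip_force: 44.0
t 5.38 p [ 0.5733 -0.0064  0.1875] yaxis yaw 26.71 units [-0.001 -0.009  0.013] F [-1.4 -0.2  4.8] gap 0.0244 44.03711199760437
```

```bash
python3 -m handwheel '{"deltas": [[-1,0,0,-0.1,0],[-1,0,0,-0.25,0],[-1,0,0,-0.4,0],[-1,0,0,-0.5,0],[-1,0,0,-0.5,0],[-1,0,0,-0.5,0],[-1,0,0,-0.35,0],[-1,0,0,-0.15,0],[-1,0,0,0,0]]}'; python3 - <<'E'
from h import *
go(.573,-.0066,.297); c=cam('side','s2.png')
E
```

```text
clock: 6.5
tcp_pos: [0.5733, -0.0064, 0.2973]
orientation: [0.0, 0.525, 0.851, 0.0]
wrist_force: [-0.5, 0.2, -1.5]
finger_gap: 0.0248
grip_force: 44.3
t 6.5 p [ 0.5733 -0.0064  0.2973] yaxis yaw 26.72 units [-0.002 -0.009  0.008] F [-0.5  0.2 -1.5] gap 0.0248 44.316585659980774
```

View pics/s2.png

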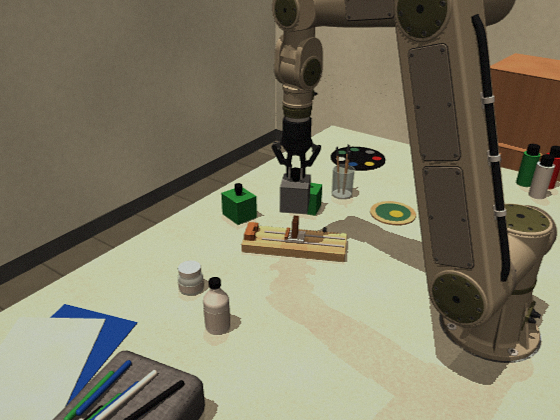

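The cover at (297,195) hangs level in the gripper, clear of the handle at (295,229). I carry it towards the clamp's +y side and lower it.

```bash
python3 -m handwheel '{"deltas": [[-1,0.2,0,0,0],[-1,0.45,0,0,0],[-1,0.6,0,0,0],[-1,0.6,0,0,0],[-1,0.6,0,0,0],[-1,0.6,0,0,0],[-1,0.6,0,0,0],[-1,0.35,0,0,0],[-1,0.15,0,0.2,0],[-1,0,0,0.5,0],[-1,0,0,0.6,0],[-1,0,0,0.6,0],[-1,0,0,0.6,0],[-1,0,0,0.4,0],[-1,0,0,0.2,0],[-1,0,0,0.1,0],[-1,0,0,0.05,0],[-1,0,0,0,0]]}'; python3 - <<'E'
from h import *
go(.573,-.0066,.1575)
E
```

```text
clock: 8.8
tcp_pos: [0.4988, 0.1419, 0.1675]
orientation: [0.0, 0.525, 0.851, 0.0]
wrist_force: [0.2, -0.4, -2.0]
finger_gap: 0.0248
grip_force: 44.4
t 8.8 p [0.4988 0.1419 0.1675] yaxis yaw 26.72 units [-4.151 -0.013  0.25 ] F [ 0.2 -0.4 -2. ] gap 0.0248 44.35398459434509
```

10 mm remain. I lower gently until it touches.

```bash
python3 -m handwheel '{"deltas": [[-1,0,0,0.09,0],[-1,0,0,0.06,0],[-1,0,0,0.04,0],[-1,0,0,0.02,0],[-1,0,0,0.02,0],[-1,0,0,0,0]]}'; python3 - <<'E'
from h import *
go(.573,-.0066,.1575)
E
```

```text
clock: 9.55
tcp_pos: [0.4986, 0.1419, 0.1578]
orientation: [0.0, 0.525, 0.851, -0.0]
wrist_force: [0.1, 0.1, -1.8]
finger_gap: 0.0246
grip_force: 44.4
t 9.55 p [0.4986 0.1419 0.1578] yaxis yaw 26.71 units [-4.153 -0.007  0.009] F [ 0.1  0.1 -1.8] gap 0.0246 44.35401499271393
```

```bash
python3 -m handwheel '{"deltas": [[-1,0,0,0.02,0],[-1,0,0,0.02,0],[-1,0,0,0,0]]}'
```

```text
clock: 9.93
tcp_pos: [0.4986, 0.1419, 0.1575]
orientation: [0.0, 0.525, 0.851, 0.0]
wrist_force: [-3.7, 0.2, 8.7]
finger_gap: 0.0243
grip_force: 45.4
```

It is touching the table. I release gradually and rise.

```bash
python3 -m handwheel '{"deltas": [[-0.3,0,0,0,0],[-0.2,0,0,0,0],[0,0,0,0,0],[0.3,0,0,0,0],[0.6,0,0,0,0],[1,0,0,0,0],[1,0,0,0,0],[1,0,0,-0.3,0],[1,0,0,-0.6,0],[1,0,0,-0.8,0],[1,0,0,-0.6,0],[1,0,0,-0.3,0],[1,0,0,0,0]]}' 45; python3 - <<'E'
from h import *
go(.573,-.0066,.26)
c=cam('top'); w=cam('wrist','w3.png'); P=cloud(w); Z=P[...,2]
q=P[(Z>.07)&(Z<.09)&(np.hypot(P[...,0]-.4986,P[...,1]-.1419)<.08)]; print('cover top z',len(q),q.mean(0),q[:,2].std(),q[:,2].min(),q[:,2].max(), cv2.minAreaRect(q[:,:2].astype('float32')*1000))
Pt=cloud(c); m=np.hypot(Pt[...,0]-.573,Pt[...,1]+.0066)<.06
k=m&(Pt[...,2]>.085)&(Pt[...,2]<.105); print('handle',k.sum(),cv2.minAreaRect(Pt[k][:,:2].astype('float32')*1000))
E
```

```text
clock: 11.55
tcp_pos: [0.499, 0.142, 0.2612]
orientation: [0.001, 0.525, 0.851, 0.001]
wrist_force: [-0.6, 0.0, -0.7]
finger_gap: 0.0854
grip_force: 0.0
t 11.55 p [0.499  0.142  0.2612] yaxis yaw 26.72 units [-4.15  -0.018  0.034] F [-0.6  0.  -0.7] gap 0.0854 0.0
cover top z 9013 [0.49650568 0.14552073 0.08064313] 0.0010067427711543393 0.07003827075716462 0.08327714197651181 ((498.30706787109375, 141.72421264648438), (76.36701965332031, 88.5128402709961), 27.51328468322754)
handle 74 ((572.0419921875, -5.605312347412109), (15.443426132202148, 37.73685836791992), 27.269758224487305)
```

View pics/w3.png

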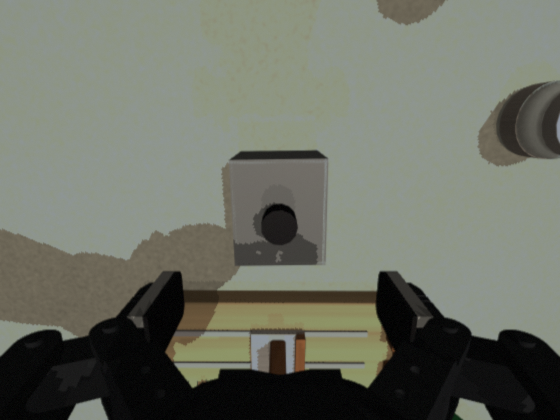

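The cover at wrist (280,210) stands upright on the bare table, level and with the knob free. The handle is at (277,355). I move above the handle and measure again.

```bash
python3 -m handwheel '{"deltas": [[1,-0.25,0,0,-0.05],[1,-0.6,0,0,0],[1,-0.8,0,0,0],[1,-0.8,0,0,0],[1,-0.8,0,0,0],[1,-0.6,0,0,0],[1,-0.28,0,0,0],[1,0,0,0,0],[1,0,0,0,0]]}'; cat > m.py <<'E'
from h import *
import sys
c=cam('wrist',sys.argv[1] if len(sys.argv)>1 else None); P=cloud(c); P[c['depth']<=0]=9; Z=P[...,2]
v,u=np.mgrid[0:420,0:560]
m=(v>100)&(v<262)&(u>100)&(u<460)&(np.hypot(P[...,0]-.573,P[...,1]+.007)<.2)
k=m&(Z>.09)&(Z<.103); r=cv2.minAreaRect(P[k][:,:2].astype('float32')*1000) if k.sum()>20 else None; print('handle',r)
# base long far edge (+y side) yaw
a=np.radians(27.2);T=np.array([[np.cos(a),np.sin(a)],[-np.sin(a),np.cos(a)]])
O=np.array([.573,-.0066]); Q=np.einsum('ij,hwj->hwi',T,P[...,:2]-O)*1000
k=m&(Z>.025)&(Z<.036)&(Q[...,1]>0)
xs=[];ys=[]
for x in range(-130,100,5):
    s=k&(abs(Q[...,0]-x)<2.5)
    if s.sum()>5: xs.append(x); ys.append(np.percentile(Q[s][:,1],97))
print('edge slope deg',np.degrees(np.polyfit(xs,ys,1)[0]),np.median(ys))
dark=c['frame'].max(2)<70
k=m&dark&(Z>.036)&(Z<.048)&(Q[...,1]<-30)&(Q[...,1]>-65)&(Q[...,0]<-40)
n,l,st,ce=cv2.connectedComponentsWithStats(k.astype('uint8')); i=1+np.argmax(st[1:,4]); vv,uu=np.nonzero(l==i)
g=np.array([T@(onz(c,x,y,.041)[:2]-O) for x,y in zip(uu,vv)])*1000
print('clip',len(g),'x',g[:,0].min(),g[:,0].max(),'y',g[:,1].min(),g[:,1].max(),'tip x',g[g[:,1]>g[:,1].max()-2.5][:,0].mean(),'px',uu.mean(),vv.mean())
E
python3 m.py w4.png; python3 -c "
from h import *
go(.573,-.0066,.132)"
```

```text
clock: 12.78
tcp_pos: [0.5736, -0.0043, 0.2602]
orientation: [-0.0, 0.521, 0.854, -0.0]
wrist_force: [0.9, 0.3, -0.1]
finger_gap: 0.0855
grip_force: 0.0
handle ((570.5330810546875, -5.588031768798828), (15.286651611328125, 39.56352996826172), 27.212316513061523)
edge slope deg -0.8100204258697762 55.97370902082828
clip 221 x -90.37509211770264 -78.70091146391633 y -56.36159056879408 -35.80220522762759 tip x -83.6498962972894 px 189.41176470588235 252.01357466063348
t 12.82 p [ 0.5736 -0.0042  0.2603] yaxis yaw 27.28 units [-0.048 -0.041  3.208] F [-1.1  0.2  0.4] gap 0.0854 0.0
```

View pics/w4.png

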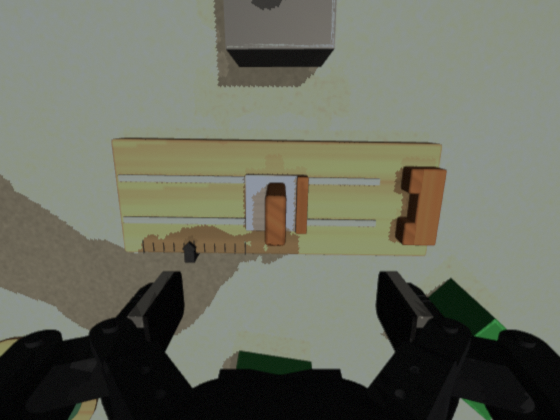

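The wrist view shows the bare handle at (275,215) on the slide and the marker clip at (189,252); the cover's foot at (280,40) is well clear. I descend and grip the handle.

```bash
python3 -m handwheel '{"deltas": [[1,0,-0.07,0.2,0.04],[1,0,0,0.4,0],[1,0,0,0.5,0],[1,0,0,0.5,0],[1,0,0,0.5,0],[1,0,0,0.5,0],[1,0,0,0.4,0],[1,0,0,0.2,0],[1,0,0,0,0],[-1,0,0,0,0],[-1,0,0,0,0],[-1,0,0,0,0],[-1,0,0,0,0],[-1,0,0,0,0],[-1,0,0,0,0],[-1,0,0,0,0]]}' 70; python3 -c "
from h import *
go(.573,-.0066,.132)"
```

```text
clock: 14.82
tcp_pos: [0.571, -0.0067, 0.1328]
orientation: [-0.0, 0.524, 0.852, -0.001]
wrist_force: [-4.2, -1.6, 5.4]
finger_gap: 0.015
grip_force: 69.6
t 14.82 p [ 0.571  -0.0067  0.1328] yaxis yaw 26.76 units [-0.02   0.047  0.02 ] F [-4.2 -1.6  5.4] gap 0.015 69.60025548934937
```

```bash
python3 -m handwheel '{"deltas": [[-1,0,-0.1,0,0],[-1,0,-0.2,0,0],[-1,0,-0.25,0,0],[-1,0,-0.3,0,0],[-1,0,-0.3,0,0],[-1,0,-0.25,0,0],[-1,0,-0.2,0,0],[-1,0,-0.1,0,0],[-1,0,0,0,0],[-1,0,0,0,0]]}'; python3 - <<'E'
from h import *
go(.573,-.0066,.132)
c=cam('wrist'); t=cam('top'); 
p=np.array([.572,-.006])-.08*np.array([.893,.45])-.04*np.array([-.45,.893])
ims=[]
for x in (c,t):
    q=proj(x,[*p,.041]); print(q); 
    s=60 if x is c else 40
    u,v=np.clip(q.astype(int),s,[559-s,419-s]); print(u,v)
    ims.append(cv2.resize(x['frame'][v-s:v+s,u-s:u+s,::-1],(400,400),interpolation=cv2.INTER_CUBIC))
cv2.imwrite('pics/pull.png',np.hstack(ims))
E
```

```text
clock: 16.08
tcp_pos: [0.5134, -0.0355, 0.1329]
orientation: [0.002, 0.523, 0.852, 0.003]
wrist_force: [9.2, 8.7, -3.5]
finger_gap: 0.0152
grip_force: 68.8
t 16.07 p [ 0.5134 -0.0355  0.1329] yaxis yaw 26.88 units [-0.03   1.656  0.033] F [ 9.2  8.7 -3.5] gap 0.0152 68.83238554000854
[253.07614548 322.88910896]
253 322
[300.2207535  242.36177774]
300 242
```

View pics/pull.png

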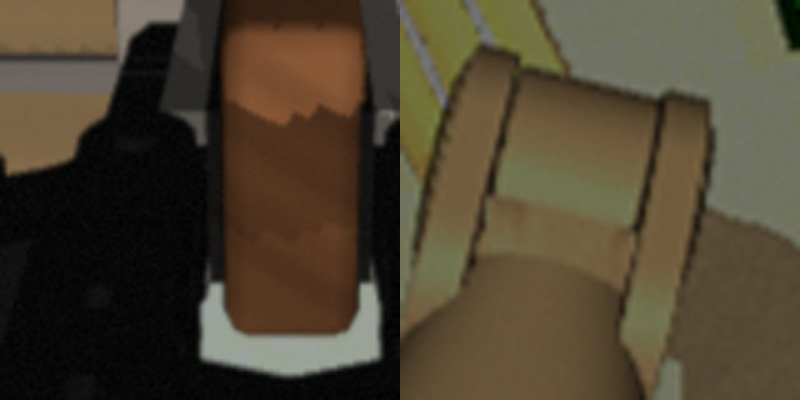

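The left crop shows the handle centred between the pads. The pointer and clip are mostly hidden behind the fingers, and the arm blocks the top view. I therefore measure pointer to clip in the earlier picture, where both were visible at the same height, and check the side view.

```bash
python3 - <<'E'
from h import *
s=cam('side'); w=cv2.imread('pics/w4.png')
q=proj(s,[.513-.01,-.06,.041]); u,v=q.astype(int); print(q)
A=cv2.resize(w[205:265,180:310],(780,360),interpolation=cv2.INTER_CUBIC)
A=cv2.convertScaleAbs(A,alpha=1.5)
B=cv2.resize(s['frame'][v-24:v+24,u-78:u+78,::-1],(780,240),interpolation=cv2.INTER_CUBIC)
cv2.imwrite('pics/cmp.png',np.vstack([A,B])); print(u-78,v-24)
E
```

```text
[324.81721441 233.50875221]
246 209
```

View pics/cmp.png

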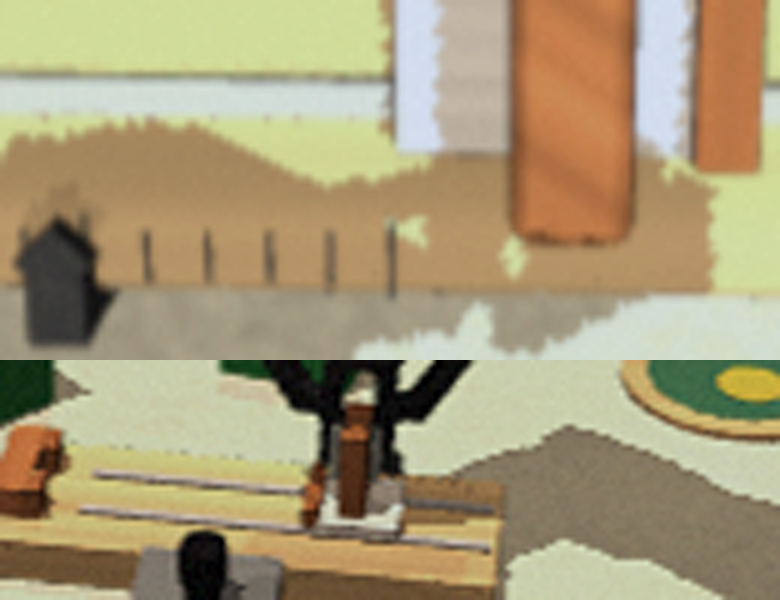

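The top half shows the clip tip at crop (58,218), the carriage's left edge at x=397 and scale ticks at x=147, 208, 269, 330 and 391; the pointer is hidden beneath the handle. The side view shows the slide pulled out and upright. I work out the clip position from these references.

```bash
cat > k.py <<'E'
from h import *
# w4 camera: TCP then (.5736,-.0043,.2602) q below; mounting taken from a present reading
s=status.get_state(); c=cam('wrist'); M=rot(s['orientation']); 
ro=M.T@(np.array(c['origin'])-s['tcp_pos']); rR=M.T@c['R']
M4=R.from_matrix(M).as_matrix(); a=np.radians(27.28)
M4=np.array([[-np.sin(a),np.cos(a),0],[np.cos(a),np.sin(a),0],[0,0,-1]])
c['origin']=np.array([.5736,-.0042,.2603])+M4@ro; c['R']=M4@rR
def px(x,y): return (x+.5)/6-.5+180,(y+.5)/6-.5+205
for deg in (26.5,27.2):
    b=np.radians(deg);T=np.array([[np.cos(b),np.sin(b)],[-np.sin(b),np.cos(b)]]);O=np.array([.573,-.0066])
    f=lambda x,y,z:(T@(onz(c,*px(x,y),z)[:2]-O)*1000).round(1)
    print(deg,'clip',f(58,218,.041),'carr L (-28)',f(397,60,.042),f(397,150,.042),'ticks',f(147,240,.03),f(269,240,.03),f(391,240,.03),'handle L/R',f(513,120,.098),f(634,120,.098),'jawR(+28)',f(763,100,.05))
    g=lambda u,v,z:(T@(onz(c,u,v,z)[:2]-O)*1000).round(1)
    print(' base corners',g(113,139,.03),g(440,143,.03),g(124,255,.03),g(425,255,.03))
    p0=np.array([.571,-.0067]); print(' pulled so far',(T@(s['tcp_pos'][:2]-p0)*1000).round(1),(T@(p0-O)*1000).round(1))
E
python3 k.py
```

```text
26.5 clip [-83.2 -36.8] carr L (-28) [-29.1  -9.9] [-29.4 -24.5] ticks [-72.  -44.6] [-51.9 -44.4] [-31.8 -44.1] handle L/R [-9.  -1.5] [ 6.2 -1.3] jawR(+28) [ 26.7 -13.2]
 base corners [-148.6   55.9] [146.3  56.2] [-152.3  -56.7] [147.8 -53. ]
 pulled so far [-64.4  -0.1] [-1.8  0.8]
27.2 clip [-83.6 -35.8] carr L (-28) [-29.2  -9.5] [-29.6 -24.1] ticks [-72.5 -43.8] [-52.4 -43.8] [-32.4 -43.7] handle L/R [-9.  -1.4] [ 6.2 -1.4] jawR(+28) [ 26.5 -13.5]
 base corners [-147.9   57.7] [147.   54.4] [-153.   -54.9] [147.1 -54.8]
 pulled so far [-64.4   0.7] [-1.8  0.8]
```

The pull needed is about 81.7 mm, of which 64.4 mm is done. I pull about 17 mm more and check.

```bash
python3 -m handwheel '{"deltas": [[-1,0,-0.1,0,0],[-1,0,-0.15,0,0],[-1,0,-0.12,0,0],[-1,0,-0.07,0,0],[-1,0,0,0,0],[-1,0,0,0,0],[-1,0,0,0,0]]}'; python3 k.py | grep pulled; python3 - <<'E'
from h import *
go(.5,0,.132)
b=np.radians(26.8);T=np.array([[np.cos(b),np.sin(b)],[-np.sin(b),np.cos(b)]]);O=np.array([.573,-.0066])
for n in('wrist','side'):
    c=cam(n); P=cloud(c); P[c['depth']<=0]=9; Q=(P[...,:2]-O)@T.T*1000; Z=P[...,2]
    m=(abs(Q[...,0]+83)<45)&(abs(Q[...,1])<75)
    k=m&(abs(Z-.098)<.004)&(abs(Q[...,1])<25)&(c['frame'][...,0]>1.4*c['frame'][...,2]); print(n,'handle top',k.sum(),Q[k].min(0) if k.any() else 0,Q[k].max(0) if k.any() else 0)
    k=m&(abs(Z-.042)<.003)&(abs(Q[...,1])<26); print('carriage',k.sum(),np.percentile(Q[k],[2,98],axis=0) if k.any() else 0)
    k=m&(abs(Z-.041)<.006)&(Q[...,1]<-28); print('ptr/clip',k.sum(),np.percentile(Q[k],[2,98],axis=0) if k.any() else 0)
    for y in range(-62,-28,3):
        s=k&(abs(Q[...,1]-y)<1.5)
        if s.sum()>1: print(y,Q[s][:,0].min().round(1),Q[s][:,0].max().round(1),s.sum(),np.nonzero(s)[0].mean(),np.nonzero(s)[1].mean())
    if n=='wrist': A=c['frame'][300:420,200:360,::-1]
    else:
        u,v=proj(c,[.483,-.075,.041]).astype(int); B=c['frame'][v-60:v+60,u-80:u+80,::-1]; print(u-80,v-60)
cv2.imwrite('pics/fin.png',np.hstack([cv2.convertScaleAbs(cv2.resize(x,(400,300),interpolation=cv2.INTER_CUBIC),alpha=2) for x in(A,B)]))
E
```

```text
clock: 17.15
tcp_pos: [0.4981, -0.0431, 0.1329]
orientation: [0.002, 0.523, 0.852, 0.004]
wrist_force: [10.4, 10.8, -3.7]
finger_gap: 0.0153
grip_force: 68.8
 pulled so far [-81.5  -0.1] [-1.8  0.8]
 pulled so far [-81.5   0.9] [-1.8  0.8]
t 17.2 p [ 0.4981 -0.0431  0.1329] yaxis yaw 26.9 units [0.94  0.531 0.027] F [10.6  9.7 -3.5] gap 0.0152 68.79254579544067
wrist handle top 4049 [-106.39646225  -16.74004019] [-73.87720759  22.81277672]
carriage 2747 [[-110.03970044   -2.8696665 ]
 [ -65.08921327   25.65162358]]
ptr/clip 0 0
side handle top 35 [-89.0154124  -12.50165373] [-63.57322833  24.46455101]
carriage 63 [[-106.02099524  -18.37292508]
 [ -55.51193267   24.33705681]]
ptr/clip 0 0
253 173
```

```bash
python3 - <<'E'
from h import *
s=status.get_state(); M=rot(s['orientation']); print(M.round(4))
g=s['tcp_pos']+M@[0,0,.054]
M0=rot([0,.524,.852,-.001]); g0=np.array([.571,-.0067,.1328])+M0@(np.array([0,0,.054])/1)
for d in(26.5,27): 
    b=np.radians(d); print(((g-g0)[:2]@[np.cos(b),np.sin(b)])*1000)
c=cam('wrist'); P=cloud(c)
# handle edges along image row, current vs camera: columns of wood colour
f=c['frame'].astype(int); w=(f[...,0]>1.5*f[...,2])&(f[...,0]>40)
for r in range(300,380,10):
    u=np.nonzero(w[r,220:340])[0]+220
    if len(u): print(r,u.min(),u.max(),P[r,(u.min()+u.max())//2,2].round(3), (M.T@(P[r,(u.min()+u.max())//2]-s['tcp_pos'])*1000).round(1))
E
```

```text
[[-0.4525  0.8918  0.0068]
 [ 0.8918  0.4525  0.0047]
 [ 0.0011  0.0082 -1.    ]]
-81.01041844750563
-81.00678945361298
300 260 300 0.1 [ 9.3  0.3 33.3]
310 260 300 0.099 [ 5.1  0.3 33.4]
320 260 300 0.099 [ 0.8  0.3 33.5]
330 260 299 0.1 [-2.7 -0.1 32.4]
340 261 299 0.099 [-7.7  0.2 33.4]
350 261 299 0.1 [-11.8   0.2  32.9]
360 264 296 0.099 [-16.7   0.2  33.4]
```

View pics/fin.png

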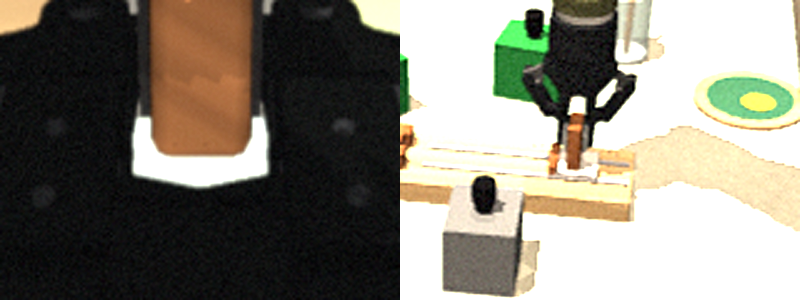

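The last picture shows the handle (left, about (200,80)) centred in the pads, and the grey cover standing upright beside the clamp (right, (483,240)). The grasp point has moved 81.0 mm; I correct by the last 0.7 mm.

```bash
python3 -m handwheel '{"deltas": [[-1,0,-0.02,0,0],[-1,0,0,0,0],[-1,0,0,0,0],[-1,0,0,0,0]]}'; python3 - <<'E'
from h import *
s=status.get_state(); M=rot(s['orientation'])
g=s['tcp_pos']+M@[0,0,.054]
g0=np.array([.571,-.0067,.1328])+rot([0,.524,.852,-.001])@np.array([0,0,.054])
b=np.radians(26.8); d=((g-g0)[:2]@[np.cos(b),np.sin(b)])*1000; print(d,abs(s['qvel']).max())
if abs(d+81.7)<.5:
    from workcell import hand_in
    print(hand_in())
E
```

```text
clock: 17.85
tcp_pos: [0.4975, -0.0434, 0.1328]
orientation: [0.002, 0.523, 0.852, 0.004]
wrist_force: [10.7, 11.3, -3.7]
finger_gap: 0.0154
grip_force: 68.6
-81.63260278498845 0.0019525852225977351
the job is handed in; nothing more can be done
None
```

I set the cover down upright on the bare table beside the clamp and handed in with the arm holding the slide 81.6 mm out, against a measured mark at about 81.7 mm (±0.5 mm); the gripper hid the pointer and clip, so that match rests on measurement and I did not see the tips level.

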